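Roll a soil-core sleeve into the V-cradle and bring it to the end stop

TASK

Roll the lying soil-core sleeve along the bench by its side, pushing it with the fingertips, up the ramp and into the V of the low aluminium cradle, then slide it along the V until its end rests against the cradle's stop plate. Push gently: do not grip, lift or tip the sleeve, and roll it across the bench rather than drag it. Leave it lying still and do not disturb the other things on the bench.

Things in the scene. Friction and masses are not known exactly. Their poses are not given: they have to be found in the camera images.
- sleeve: lying capped steel tube, 50 mm diameter, 150 mm long, blank white label, 0.5 to 0.85 kg, smooth (friction about 0.4 on anything). Origin at its centre; x is its long axis, y and z turn as it rolls. It starts on the bench, centre 25 mm up, label on top, 230 to 280 mm left or right of the V's middle line, within 6 degrees of parallel. It rolls easily and stops in a few mm when left
- cradle: fixed low aluminium V-cradle, 247 mm long, 140 mm wide. Origin on the bench under the V's middle line; x runs along the V to the stop plate, y across, z up. The 120 degree V (lined black) runs from x = -105 to +130 mm; its bottom is 2 mm up, its two crests 11 mm high and 17 mm either side of y = 0. Outside each crest a 12 degree ramp falls to the bench at y = +-70 mm
- stop (a point): middle of the stop plate's face (plate 70 mm wide, 52 mm high, face at the cradle's x = +130 mm), 31 mm above the bench; axes as the cradle's. The seated sleeve's axis lies on the cradle's y = 0 at this height; when against the stop its centre is 75 mm before this point (cradle x = +55 mm)
- short_sleeve: bystander: a short capped steel sleeve standing upright, 50 mm in diameter, 76 mm high; origin at the centre of its underside
- amber_a: bystander: standing amber glass bottle with white cap, 68 mm in diameter, 150 mm high; origin at the centre of its underside
- amber_b: bystander: a second amber bottle of the same kind; origin at the centre of its underside
- beaker: bystander: clear beaker, 68 mm in diameter, 90 mm high; origin at the centre of its underside
- jar: bystander: low grey sample jar with white lid, 60 mm in diameter, 62 mm high; origin at the centre of its underside
- spatula: bystander: lying steel spatula with black handle, 190 mm long; origin under its middle
- spare_cap: bystander: black end cap lying flat, 52 mm in diameter, 12 mm high; origin at the centre of its underside
Things that resemble listed ones, but are neither listed nor needed, are in the scene too. What is shaped like the sleeve but purple is not meant.

How it is judged:
By the outcome, as a careful person would: the job done as asked, in the order asked, and still so for the second after the job is handed in, with the robot touching nothing.
It also fails if it takes over 54 s, if anything falls off the work surface, if the arm or the gripper's body presses on something with over 40 N, if the wrist force passes 120 N, or if a joint passes its speed limit or range.

ROBOT

A 6-joint arm with a two-finger parallel gripper is mounted at the origin on the work surface. World frame = base frame: x ahead of the robot, y to its left, z up, the work surface at z = 0. Lengths are in mm, angles in degrees, forces in N, time in s.
With the tool pointing down it reaches from about 250 to 775 mm from the base axis. Payload 4 kg.
Tool frame: the origin (TCP) lies midway between the tips of the shut fingers; the grasp point (between the pads) lies 19 mm behind it; z points along the fingers, y is the direction in which the jaws open and shut (so a half turn about z gives the same grasp; the last joint's range is limited). The gripper opens to 85 mm and grips with 20 to 120 N. Pads are 22 mm wide; open, the fingers measure 114 mm over their backs; the gripper's body (76 mm by 85 mm) begins 54 mm behind the grasp point. The pads swing forward as they close: fully open they stand 13 mm farther back than shut.
Start: joints at [-69.735, 4.996, 78.535, -0, 96.463, -5.907], TCP at [242.593, -493.626, 231.341] pointing down, gripper open.
Joint ranges: [-177.83, 177.83], [-43.37, 116.18], [15.69, 146.23], [-61.86, 241.86], [9.47, 152.12], [-147.06, 147.06]. Speed limits (degrees/s): [159.86, 159.86, 180, 180, 180, 180].

INTERFACE

Orientations are given as a 3x3 rotation matrix whose columns are the frame's x, y, z axes.
In Python, from bench import arm gives the robot as it stands.
- The arm moves only by the shell command python3 -m creep 'ROWS' [FORCE]. ROWS is JSON, one flat list of numbers, 7 for each row, row after row: the closure, from -1 (fully open) to 1 (shut), then the shift along the tool's x, y, z in cm, then the turn, a rotation vector about the tool's x, y, z in rad. A call has 1 to 20 rows; each row shifts and turns the commanded pose from where the row before left it, along the tool's axes as they then stand; what a row does not reach is not made up. A row lasts 1/8 s, in which the tool goes at most 62.5 mm and 10.7 degrees, less where a joint would pass 70% of its speed; a pose out of reach is approached as far as the arm can. A call is refused whole if a number of a shift passes 6.25 or a number of a turn 0.188, either way. A call with a gripper value outside its range is refused whole. The fingers move at their own pace and stop on an object; FORCE is the grip in N (left out, the last holds). Time passes only in rows, so rows that do not move let the fingers close. It gives the time, the measured TCP pose, the force and the opening at its end, in the units of the state.
- arm.sense(): the state, without advancing time (a new reading comes with each control period).
- arm.snapshot(name): name is "scene" or "top" or "wrist"; returns a dict with "image" (480x640x3 uint8, red, green, blue), "K" (3x3 intrinsics, pixels), "eye" and "attitude" of the camera in the world. Camera axes: x right, y down, z forward; pixel columns grow to the right and rows downward; lengths in mm; the calibration is good to about 2 mm. A picture is of the moment at which its call begins. There is no depth.
- arm.job_done(): hands the job in, once; it reports no verdict.
The state is a dict: "clock": time; "joint_positions": joint angles; "qd": joint speeds; "joint_efforts": joint torques, N m; "eef_pos": TCP position; "orientation": TCP orientation; "force": force on the tool from outside, world axes, zero at the start; "ft_torque": the same for the moment, N m; "finger_gap": opening from 0.0 (shut) to 1.0 (fully open).
Only numpy, scipy, OpenCV 4.12 (cv2) and the standard library are available. Lean on these libraries where they do the work, as an engineer would, in place of code of your own. Each camera call takes 0.05 s, during which the arm holds its last target.

## Working session

There is one attempt and no reset: what is moved stays moved. The work goes in short steps, Python scripts to look and compute and a shell command to move; the robot and the scene stay as the last step left them, time stands still between calls to the robot, and variables do not carry over. Pictures are saved under pics/ and viewed, and the job is handed in when it is done.

```bash
ls; mkdir -p pics; python3 - <<'E'
from bench import arm
import cv2
for n in ("scene","top","wrist"):
    s=arm.snapshot(n); cv2.imwrite(f"pics/a_{n}.png",s["image"][:,:,::-1]); print(n,s["K"],s["eye"],s["attitude"])
print(arm.sense())
E
```

```text
pics
scene [[561.86645008   0.         320.03833736]
 [  0.         561.86645008 236.62123367]
 [  0.           0.           1.        ]] [1515.26763612  167.20432751 1015.86763788] [[-0.12610173  0.70295967 -0.69996147]
 [ 0.99187714  0.07748401 -0.10087596]
 [-0.01667591 -0.70699641 -0.7070205 ]]
top [[459.54461489   0.         312.74771741]
 [  0.         459.54461489 226.20137461]
 [  0.           0.           1.        ]] [ 475.88519058    1.08679904 1066.39556675] [[ 0.02968309 -0.99547798  0.09023578]
 [-0.99954528 -0.02908232  0.00796558]
 [-0.00530529 -0.09043119 -0.99588857]]
wrist [[331.83390139   0.         320.16446121]
 [  0.         331.83390139 237.4826781 ]
 [  0.           0.           1.        ]] [ 302.19317956 -463.26157696  373.22404403] [[ 0.44103063 -0.86536546 -0.23798027]
 [-0.89748476 -0.42630925 -0.11305543]
 [-0.00361892  0.26344457 -0.96466775]]
{'clock': 0.15, 'joint_positions': array([-6.97343608e+01,  5.03085062e+00,  7.86048070e+01, -1.53785600e-03,
        9.64643196e+01, -5.90536189e+00]), 'qd': array([ 0.00393957, -0.01168086, -0.31368739, -0.03987136,  0.08646047,
       -0.10203168]), 'joint_efforts': array([ 1.18199590e-03, -3.52372742e+01, -3.13679266e+01, -2.71519502e-04,
        8.01316055e-03,  3.88539164e-06]), 'eef_pos': array([ 242.44668316, -493.24590369,  230.39443531]), 'orientation': array([[ 8.97483084e-01,  4.41048431e-01, -6.29416053e-04],
       [ 4.41048854e-01, -8.97481621e-01,  1.62767592e-03],
       [ 1.52994572e-04, -1.73841483e-03, -9.99998477e-01]]), 'force': array([-0.41432372, -0.58601889, -0.32806138]), 'ft_torque': array([ 0.05347209, -0.02180978,  0.00723875]), 'finger_gap': 0.9982975114906556}
```

View pics/a_top.png

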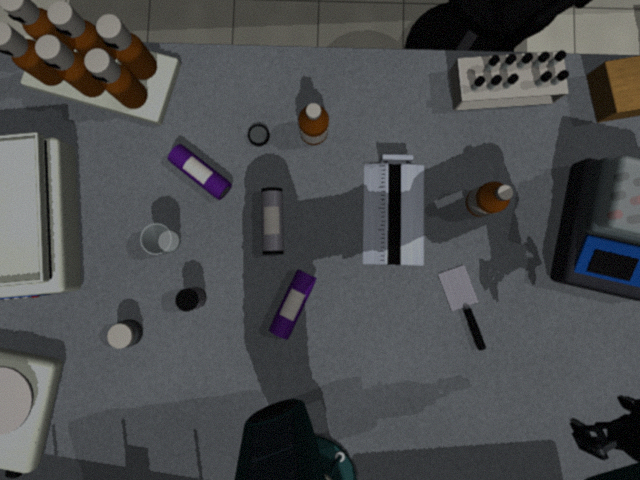

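View pics/a_scene.png

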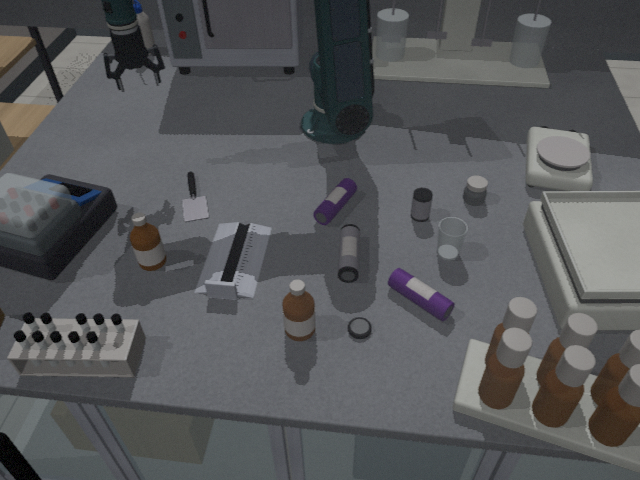

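The top view shows three tubes. The grey steel one at (272,221) lies nearly parallel to the V, with a white label. The purple ones at (200,172) and (292,305) are decoys. The cradle is at (393,214) with its stop plate at the top, (397,158). I'll confirm with an enlarged crop and measure.

```bash
cat > h.py <<'E'
import numpy as np, cv2
from bench import arm
def ray(s,u,v,z):
    K=np.array(s["K"]);R=np.array(s["attitude"]);e=np.array(s["eye"])
    d=R@np.linalg.solve(K,np.array([u,v,1.]))
    return e+d*(z-e[2])/d[2]
def proj(s,p):
    K=np.array(s["K"]);R=np.array(s["attitude"]);e=np.array(s["eye"])
    q=K@(R.T@(np.array(p,float)-e)); return q[:2]/q[2]
def crop(s,x0,y0,x1,y1,k,name):
    im=s["image"][y0:y1,x0:x1,::-1]; im=cv2.resize(im,None,fx=k,fy=k,interpolation=cv2.INTER_CUBIC)
    im=np.clip(im.astype(float)*1.6,0,255).astype(np.uint8); cv2.imwrite("pics/"+name,im)
E
python3 - <<'E'
from h import *
s=arm.snapshot("top"); crop(s,240,90,440,290,3,"b_top.png") if 0 else crop(s,235,95,435,295,3,"b_top.png")
E
```

```text
(no output)
```

View pics/b_top.png

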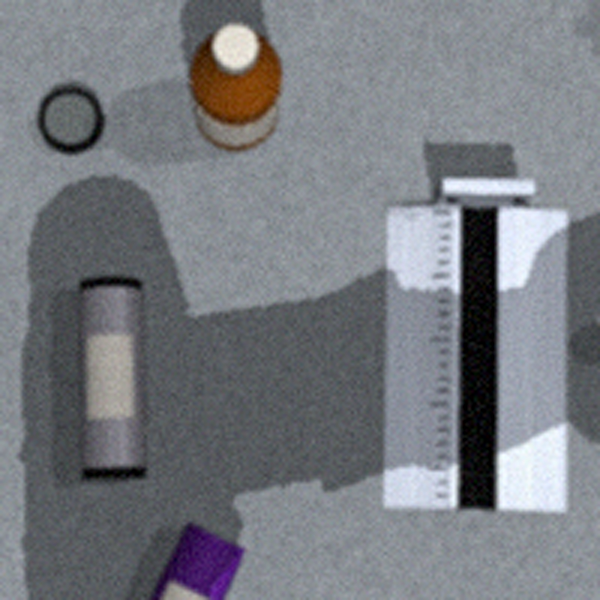

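The crop confirms the grey steel tube with a white label and black caps. It runs from crop (112,278) to (114,478), and is parallel to the V strip at x≈478. The purple end is at (215,535).

```bash
python3 - <<'E'
from h import *
s=arm.snapshot("top"); np.set_printoptions(precision=1,suppress=True)
c=lambda x,y,z:ray(s,235+(x-1)/3,95+(y-1)/3,z)
for n,x,y,z in [("cTL",386,207,0),("cTR",568,207,0),("cBL",384,511,0),("cBR",568,511,0),("vT",478,208,11),("vB",477,510,11),("vL",459,350,11),("vR",497,350,11),("sTL",82,279,25),("sTR",142,279,25),("sBL",82,477,25),("sBR",146,478,25),("pur",190,523,25),("pur2",243,550,25),("plateTop L",443,180,52),("R",536,180,52)]:
    print(n,c(x,y,z))
# contour-based
im=cv2.cvtColor(s["image"],cv2.COLOR_RGB2GRAY); hsv=cv2.cvtColor(s["image"],cv2.COLOR_RGB2HSV)
m=((im<25)&(1>0)).astype(np.uint8); m[:, :360]=0;m[:,430:]=0;m[:150]=0;m[280:]=0
cn,_=cv2.findContours(m,cv2.RETR_EXTERNAL,cv2.CHAIN_APPROX_NONE); k=max(cn,key=cv2.contourArea); r=cv2.minAreaRect(k); print(r)
for p in cv2.boxPoints(r): print(p,ray(s,*p,11))
m=(im<32).astype(np.uint8); m[:, :255]=0;m[:,290:]=0;m[:180]=0;m[262:]=0
cn,_=cv2.findContours(m,cv2.RETR_EXTERNAL,cv2.CHAIN_APPROX_NONE)
for k in cn:
  if cv2.contourArea(k)>8: print(cv2.boundingRect(k),cv2.minAreaRect(k),ray(s,*cv2.minAreaRect(k)[0],25))
E
```

```text
cTL [ 724.  -105.2    0. ]
cTR [ 728. -248.    0.]
cBL [ 485.9 -108.4    0. ]
cBR [ 490.1 -249.9    0. ]
vT [ 722.7 -175.6   11. ]
vB [ 488.6 -178.    11. ]
vL [ 611.1 -162.5   11. ]
vR [ 611.9 -191.7   11. ]
sTL [655.6 128.4  25. ]
sTR [656.9  82.6  25. ]
sBL [504.5 122.4  25. ]
sBR [505.1  74.1  25. ]
pur [472.3  39.8  25. ]
pur2 [453.3  -0.6  25. ]
plateTop L [ 733.7 -142.3   52. ]
R [ 735.6 -211.8   52. ]
((394.5, 213.5), (11.0, 99.0), 0.0)
[389. 263.] [ 492.1 -167.3   11. ]
[389. 164.] [ 722.3 -163.9   11. ]
[400. 164.] [ 723.1 -189.6   11. ]
[400. 263.] [ 492.9 -192.5   11. ]
(262, 251, 22, 4) ((272.5, 252.5), (3.0, 21.0), 90.0) [507.8  98.8  25. ]
(261, 187, 21, 5) ((270.9571533203125, 188.6864776611328), (3.6791183948516846, 20.130033493041992), 86.98721313476562) [653.8 107.8  25. ]
```

Measurements, checked against the given sizes:
- **Sleeve:** centre about (580.5, 102), yaw about 3°. It measures about 151 × 47 mm, which fits.
- **Cradle:** origin about (593.5, -177), yaw about 0.6°. The V is 234 mm long and the cradle 142 mm wide, which fits.
- **Stop face:** x≈723.
- **Sideways offset:** 279 mm, within the stated range.

Next I turn the tool so its jaws lie along the sleeve, then go to its far (+y) side.

```bash
python3 -m creep '[-1,0,0,0,0,0,-0.167,-1,0,0,0,0,0,-0.167,-1,0,0,0,0,0,-0.167,-1,0,0,0,0,0,-0.167,-1,0,0,0,0,0,-0.167,-1,0,0,0,0,0,-0.167,-1,0,0,0,0,0,-0.167,-1,4.9,2.83,0.7,0,0,0,-1,4.9,2.83,0.7,0,0,0,-1,4.9,2.83,0.7,0,0,0,-1,4.9,2.83,0.7,0,0,0,-1,4.9,2.83,0.7,0,0,0,-1,4.9,2.83,0.7,0,0,0,-1,4.9,2.83,0.7,0,0,0,-1,4.9,2.83,0.7,0,0,0,-1,4.9,2.83,0.7,0,0,0,-1,4.9,2.83,0.7,0,0,0,-1,4.9,2.83,0.7,0,0,0,-1,4.9,2.83,0.7,0,0,0,-1,4.9,2.83,0.7,0,0,0]'
python3 -m creep '[-1,0,0,0,0,0,0]'; python3 - <<'E'
from h import *
s=arm.snapshot("scene"); cv2.imwrite("pics/c.png",s["image"][:,:,::-1])
s=arm.snapshot("wrist"); cv2.imwrite("pics/c_w.png",s["image"][:,:,::-1])
print(arm.sense()["orientation"])
E
```

```text
clock: 2.75
eef_pos: [575.5, 164.4, 139.9]
orientation: [[-0.055, 0.998, 0.0], [0.998, 0.055, -0.0], [-0.0, 0.0, -1.0]]
force: [1.5, -0.6, 0.4]
finger_gap: 1.003
clock: 2.88
eef_pos: [575.0, 165.9, 138.2]
orientation: [[-0.06, 0.998, -0.003], [0.998, 0.06, 0.0], [0.0, -0.003, -1.0]]
force: [-0.3, -1.1, 0.1]
finger_gap: 1.004
[[-5.61693858e-02  9.98420105e-01 -1.51444079e-03]
 [ 9.98420794e-01  5.61678399e-02 -1.04468919e-03]
 [-9.57975821e-04 -1.57072872e-03 -9.99998308e-01]]
```

View pics/c.png

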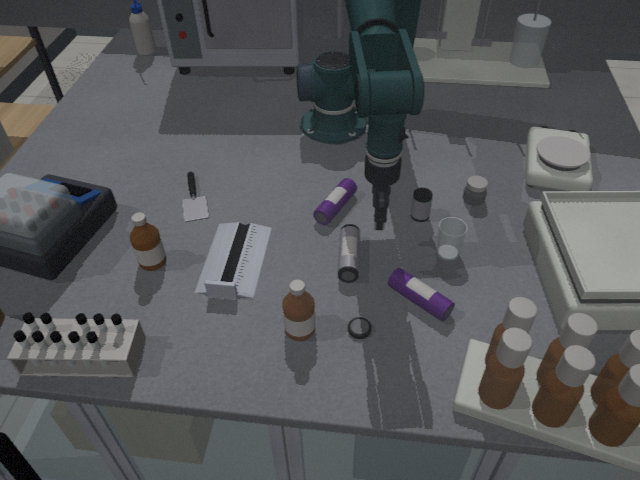

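View pics/c_w.png

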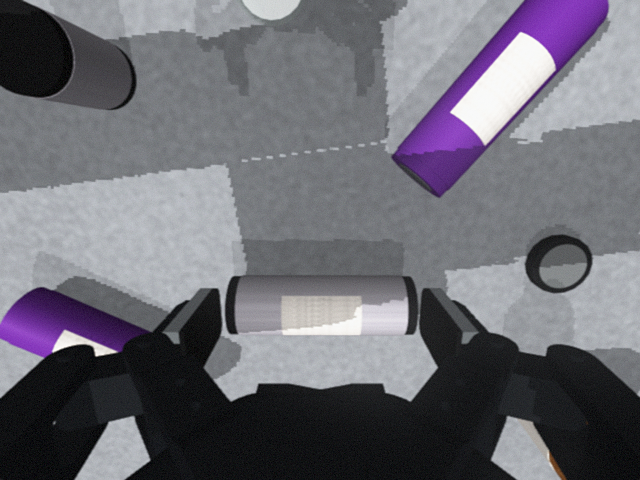

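The wrist picture shows the grey sleeve from (228,305) to (415,305), in front of the fingers and parallel to the jaws. I'll check it by ray and check the purple tube's clearance.

```bash
python3 - <<'E'
from h import *
np.set_printoptions(precision=1,suppress=True)
s=arm.snapshot("wrist")
for n,u,v in [("L",228,305),("R",415,304),("topedge",320,276),("bot",320,335),("purple",440,196),("purple2",393,157)]: print(n,ray(s,u,v,25))
print(arm.sense()["eef_pos"],s["eye"])
E
```

```text
L [499.2  96.1  25. ]
R [658.  106.2  25. ]
topedge [576. 127.  25.]
bot [579.1  71.9  25. ]
purple [665.3 198.8  25. ]
purple2 [625.6 226.1  25. ]
[574.6 162.1 140.1] [571.  230.2 282.5]
```

```bash
python3 -m creep '[-1,0,0,3.4,0,0,0,-1,0,0,3.4,0,0,0,-1,0,0,3.4,0,0,0,-1,0,0,3.2,0,0,0,-1,0,0,0,0,0,0]'; python3 - <<'E'
from h import *
s=arm.snapshot("wrist"); cv2.imwrite("pics/d_w.png",s["image"][:,:,::-1])
s=arm.snapshot("scene"); crop(s,280,130,480,280,4,"d_s.png")
E
```

```text
clock: 3.65
eef_pos: [572.2, 160.6, 3.8]
orientation: [[-0.053, 0.999, -0.006], [0.999, 0.053, -0.002], [-0.001, -0.006, -1.0]]
force: [-0.8, 0.1, 0.4]
finger_gap: 0.995
```

View pics/d_s.png

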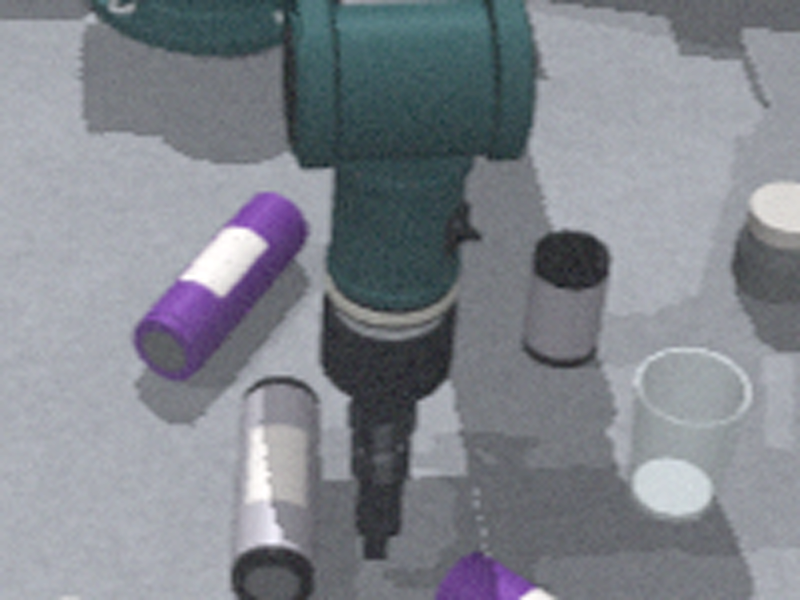

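View pics/d_w.png

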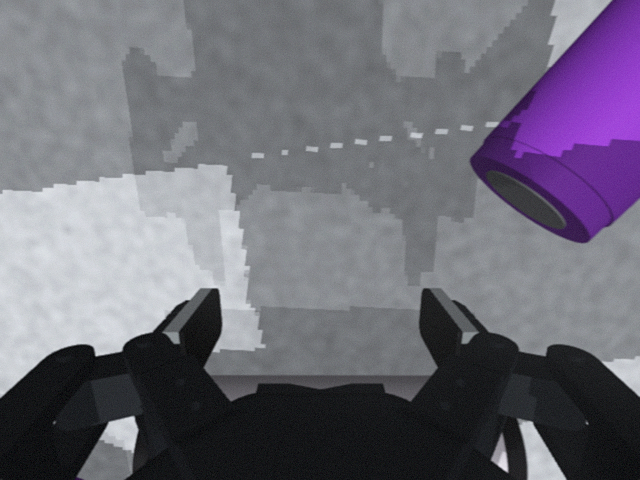

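The fingers are down beside the sleeve, tips just above the bench, with nothing touched. Next a gentle approach to contact.

```bash
python3 -m creep '[-1,-0.4,0,0,0,0,0,-1,-0.4,0,0,0,0,0,-1,-0.4,0,0,0,0,0,-1,-0.3,0,0,0,0,0,-1,-0.3,0,0,0,0,0,-1,-0.2,0,0,0,0,0,-1,-0.2,0,0,0,0,0,-1,-0.2,0,0,0,0,0,-1,-0.2,0,0,0,0,0,-1,-0.3,0,0,0,0,0,-1,-0.4,0,0,0,0,0,-1,-0.4,0,0,0,0,0,-1,-0.4,0,0,0,0,0,-1,-0.4,0,0,0,0,0]'; python3 - <<'E'
from h import *
s=arm.snapshot("top"); crop(s,235,95,435,295,3,"e_t.png")
s=arm.snapshot("scene"); crop(s,280,130,480,280,4,"e_s.png")
E
```

```text
clock: 5.5
eef_pos: [577.4, 117.4, 6.3]
orientation: [[-0.055, 0.998, 0.0], [0.998, 0.055, -0.0], [-0.0, 0.0, -1.0]]
force: [-0.1, 0.0, -0.0]
finger_gap: 1.006
```

View pics/e_s.png

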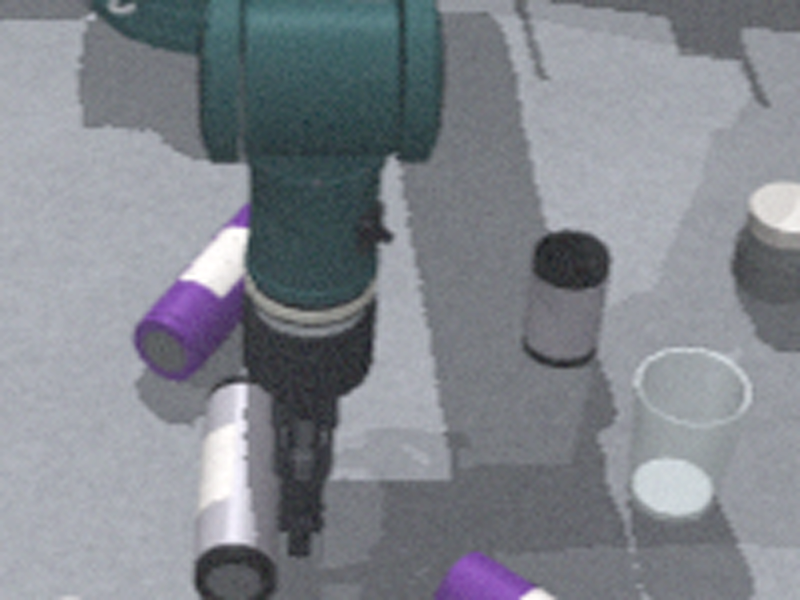

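View pics/e_t.png

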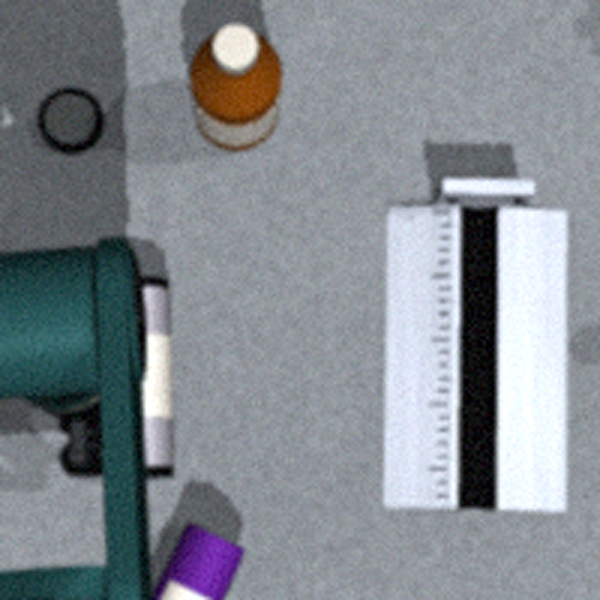

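The sleeve is rolling: its label has turned towards the push side, and it moved about 20 mm with no measurable force. I continue, gradually turning to the cradle's heading.

```bash
python3 -m creep '[-1,-0.4,0,0,0,0,0.0022,-1,-0.5,0,0,0,0,0.0022,-1,-0.5,0,0,0,0,0.0022,-1,-0.5,0,0,0,0,0.0022,-1,-0.5,0,0,0,0,0.0022,-1,-0.5,0,0,0,0,0.0022,-1,-0.5,0,0,0,0,0.0022,-1,-0.5,0,0,0,0,0.0022,-1,-0.5,0,0,0,0,0.0022,-1,-0.5,0,0,0,0,0.0022,-1,-0.5,0,0,0,0,0.0022,-1,-0.5,0,0,0,0,0.0022,-1,-0.5,0,0,0,0,0.0022,-1,-0.5,0,0,0,0,0.0022,-1,-0.5,0,0,0,0,0.0022,-1,-0.5,0,0,0,0,0.0022,-1,-0.5,0,0,0,0,0.0022,-1,-0.5,0,0,0,0,0.0022,-1,-0.5,0,0,0,0,0.0022,-1,-0.5,0,0,0,0,0.0022]'; python3 - <<'E'
from h import *
s=arm.snapshot("top"); crop(s,235,95,435,295,3,"f_t.png")
s=arm.snapshot("scene"); crop(s,220,130,420,280,4,"f_s.png")
E
```

```text
clock: 8.1
eef_pos: [580.8, 18.4, 6.3]
orientation: [[-0.011, 1.0, 0.0], [1.0, 0.011, -0.0], [-0.0, 0.0, -1.0]]
force: [-0.2, 0.0, 0.1]
finger_gap: 1.0
```

View pics/f_s.png

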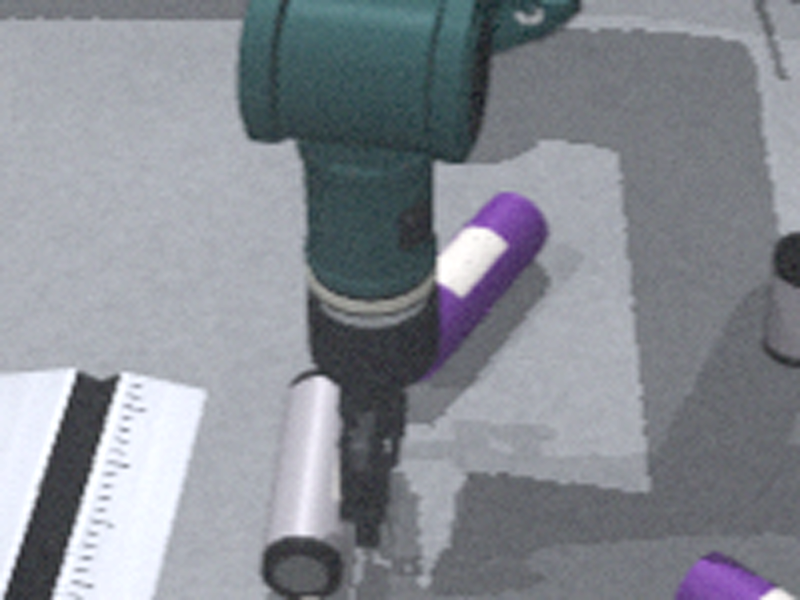

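View pics/f_t.png

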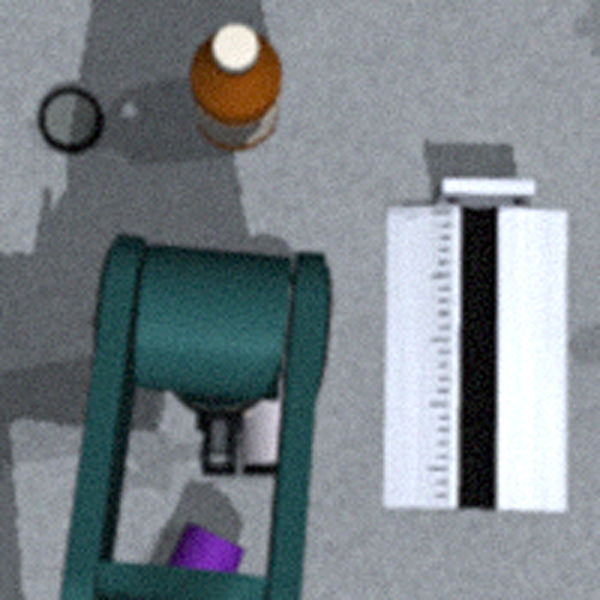

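The sleeve is still in contact and parallel, rolling, with its label now at the rear. The decoy is undisturbed.

```bash
python3 -m creep '[-1,-0.5,0,0,0,0,0,-1,-0.5,0,0,0,0,0,-1,-0.5,0,0,0,0,0,-1,-0.5,0,0,0,0,0,-1,-0.5,0,0,0,0,0,-1,-0.5,0,0,0,0,0,-1,-0.5,0,0,0,0,0,-1,-0.5,0,0,0,0,0,-1,-0.5,0,0,0,0,0,-1,-0.5,0,0,0,0,0,-1,-0.5,0,0,0,0,0,-1,-0.5,0,0,0,0,0,-1,-0.4,0,0,0,0,0,-1,-0.4,0,0,0,0,0,-1,-0.4,0,0,0,0,0,-1,-0.4,0,0,0,0,0,-1,-0.4,0,0,0,0,0]'; python3 - <<'E'
from h import *
s=arm.snapshot("top"); crop(s,235,95,435,295,3,"g_t.png")
s=arm.snapshot("scene"); crop(s,180,150,380,300,4,"g_s.png")
E
```

```text
clock: 10.32
eef_pos: [581.6, -61.5, 6.3]
orientation: [[-0.011, 1.0, 0.0], [1.0, 0.011, -0.0], [-0.0, 0.0, -1.0]]
force: [0.4, 0.1, 0.9]
finger_gap: 0.997
```

View pics/g_s.png

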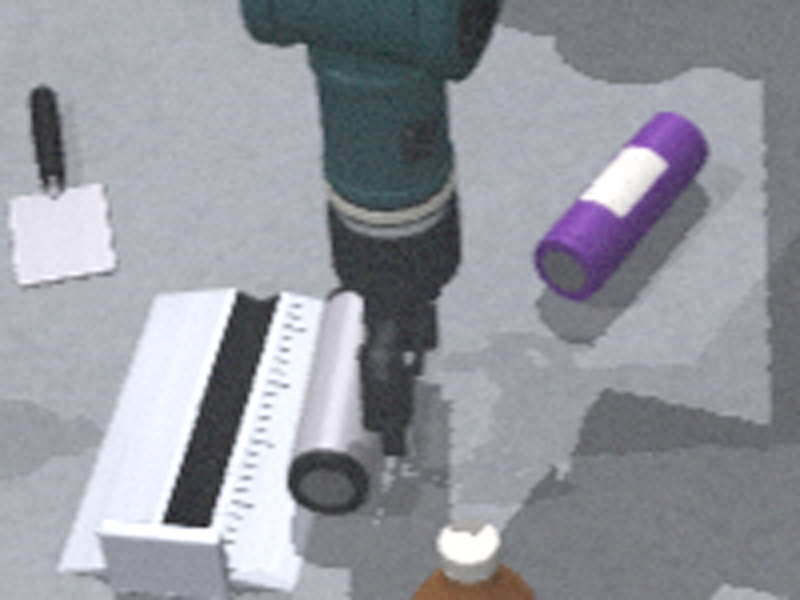

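View pics/g_t.png

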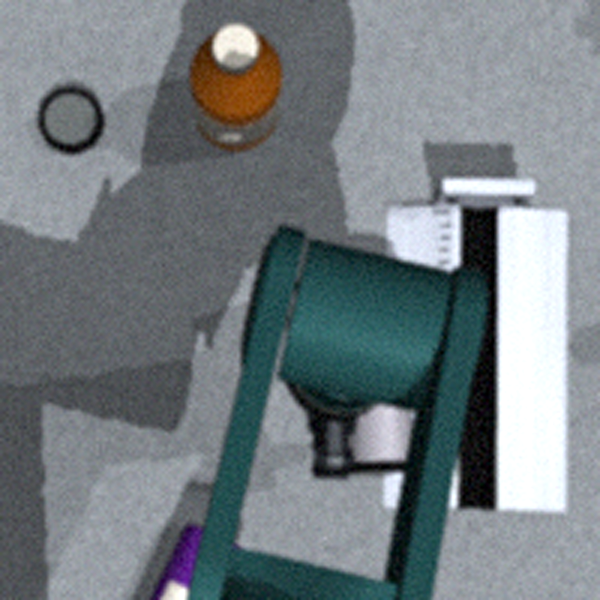

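The sleeve is at the ramp foot, axis parallel to the V. Now I climb gently, raising the tips slightly.

```bash
python3 -m creep '[-1,-0.4,0,-0.05,0,0,0,-1,-0.4,0,-0.05,0,0,0,-1,-0.4,0,-0.05,0,0,0,-1,-0.4,0,-0.05,0,0,0,-1,-0.4,0,-0.05,0,0,0,-1,-0.4,0,-0.05,0,0,0,-1,-0.4,0,-0.05,0,0,0,-1,-0.4,0,-0.05,0,0,0,-1,-0.4,0,-0.05,0,0,0,-1,-0.4,0,-0.05,0,0,0,-1,-0.4,0,-0.05,0,0,0,-1,-0.4,0,-0.05,0,0,0]'; python3 - <<'E'
from h import *
s=arm.snapshot("scene"); crop(s,180,150,380,300,4,"i_s.png")
E
```

```text
clock: 11.92
eef_pos: [582.1, -109.5, 12.3]
orientation: [[-0.011, 1.0, -0.0], [1.0, 0.011, -0.0], [-0.0, -0.0, -1.0]]
force: [0.4, 5.1, 2.1]
finger_gap: 0.997
```

View pics/i_s.png

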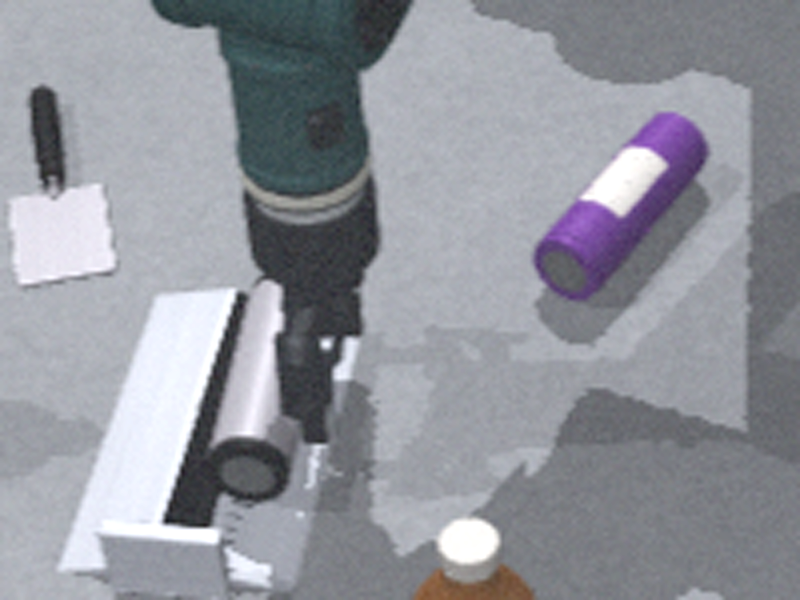

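The sleeve is on the ramp just below the crest, pushing at about 5 N. I go slowly over the crest.

```bash
python3 -m creep '[-1,-0.3,0,0,0,0,0,-1,-0.3,0,0,0,0,0,-1,-0.2,0,0,0,0,0,-1,-0.2,0,0,0,0,0,-1,-0.2,0,0,0,0,0,-1,-0.2,0,0,0,0,0,-1,-0.2,0,0,0,0,0,-1,-0.2,0,0,0,0,0,-1,0,0,0,0,0,0,-1,0,0,0,0,0,0,-1,0,0,0,0,0,0]'; python3 - <<'E'
from h import *
s=arm.snapshot("scene"); crop(s,180,150,380,300,4,"j_s.png")
E
```

```text
clock: 13.35
eef_pos: [582.4, -127.2, 12.3]
orientation: [[-0.011, 1.0, 0.0], [1.0, 0.011, -0.0], [-0.0, 0.0, -1.0]]
force: [-0.3, -0.3, 0.5]
finger_gap: 0.998
```

View pics/j_s.png

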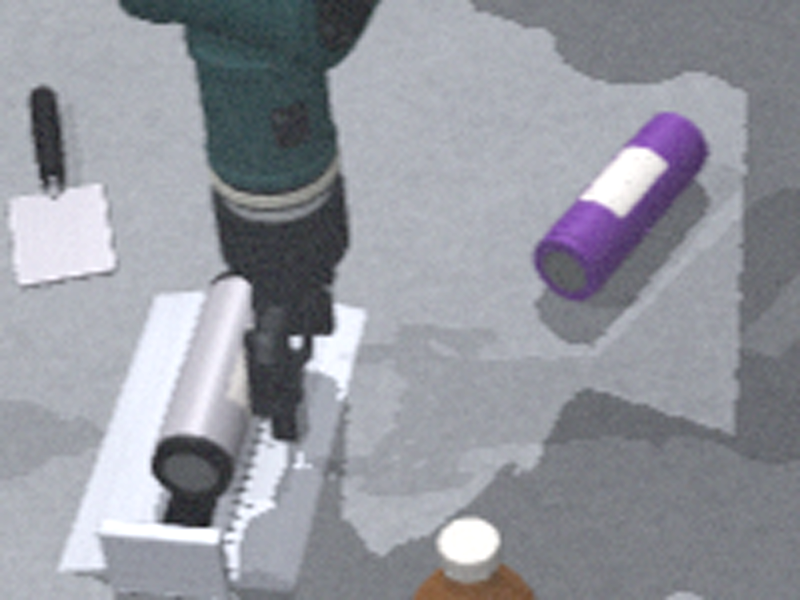

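The force has gone to zero and the sleeve lies in the V, with its end at crop (190,475) and the plate in front of it. I back off sideways, rise, and go over the near end to look.

```bash
python3 -m creep '[-1,1,0,0,0,0,0,-1,2,0,0,0,0,0,-1,1,0,-3,0,0,0,1,0,0,-4,0,0,0,1,0,-2,-3,0,0,0,1,-1.5,-4,0,0,0,0,1,-2.5,-4,0,0,0,0,1,-2.5,-3,0,0,0,0,1,-2.4,-1.5,0,0,0,0,1,0,0,0,0,0,0,1,0,0,0,0,0,0]'; python3 - <<'E'
from h import *
s=arm.snapshot("scene"); crop(s,180,150,380,300,4,"k_s.png")
s=arm.snapshot("top"); crop(s,335,95,535,295,3,"k_t.png")
E
```

```text
clock: 14.78
eef_pos: [438.4, -176.7, 112.4]
orientation: [[-0.012, 1.0, 0.001], [1.0, 0.012, 0.001], [0.001, 0.001, -1.0]]
force: [0.7, 0.2, -0.2]
finger_gap: -0.005
```

View pics/k_s.png

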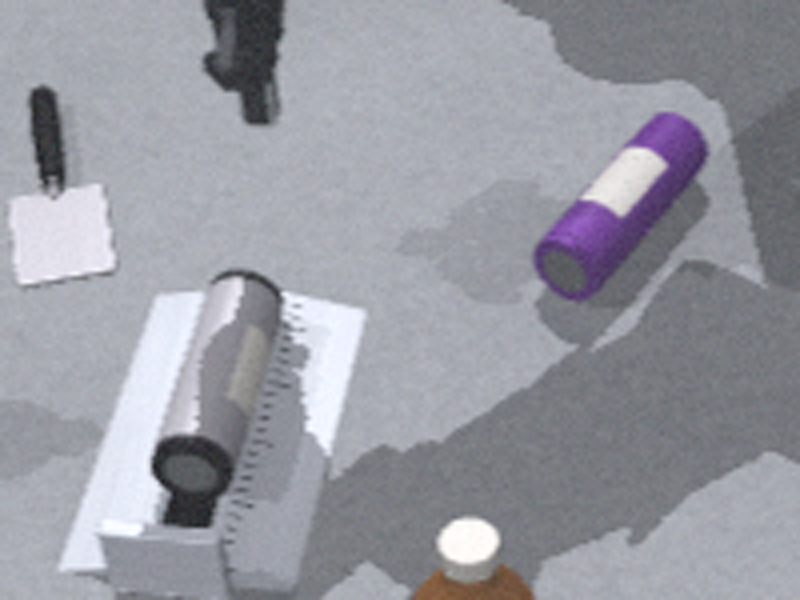

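View pics/k_t.png

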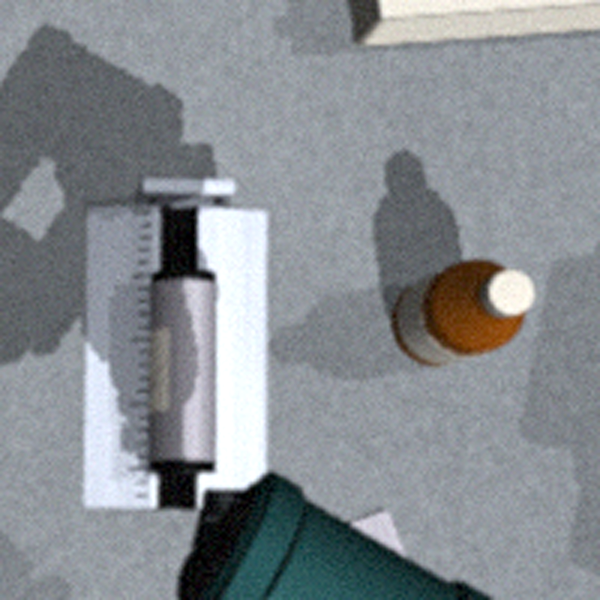

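```bash
python3 - <<'E'
from h import *
np.set_printoptions(precision=1,suppress=True)
s=arm.snapshot("top")
c=lambda x,y,z:ray(s,335+(x-1)/3,95+(y-1)/3,z)
for q in [(184,271,31),(182,471,31),(152,370,31),(216,370,31),(190,193,52),(190,206,11)]: print(q,c(*q))
s=arm.snapshot("scene")
c=lambda x,y,z:ray(s,180+(x-1.5)/4,150+(y-1.5)/4,z)
print("far end",c(190,472,31))
E
```

```text
(184, 271, 31) [ 669.5 -177.5   31. ]
(182, 471, 31) [ 517.6 -178.    31. ]
(152, 370, 31) [ 593.1 -154.4   31. ]
(216, 370, 31) [ 594.5 -202.6   31. ]
(190, 193, 52) [ 724.7 -177.5   52. ]
(190, 206, 11) [ 724.5 -184.9   11. ]
far end [ 666.8 -178.1   31. ]
```

Measured: the sleeve is seated, y≈-177.7, spanning x 517 to 668, so it has about 56 mm to slide. I descend behind its near end with shut fingers.

```bash
python3 -m creep '[1,-0.1,1.6,2.2,0,0,0,1,0,1.6,3.3,0,0,0,1,0,0,3.3,0,0,0,1,0,0,0,0,0,0]'; python3 - <<'E'
from h import *
s=arm.snapshot("scene"); crop(s,180,120,380,270,4,"l_s.png")
s=arm.snapshot("wrist"); cv2.imwrite("pics/l_w.png",s["image"][:,:,::-1])
E
```

```text
clock: 15.48
eef_pos: [467.8, -176.7, 21.2]
orientation: [[-0.012, 1.0, -0.007], [1.0, 0.012, 0.004], [0.004, -0.007, -1.0]]
force: [0.4, -0.2, 0.2]
finger_gap: -0.0
```

View pics/l_s.png

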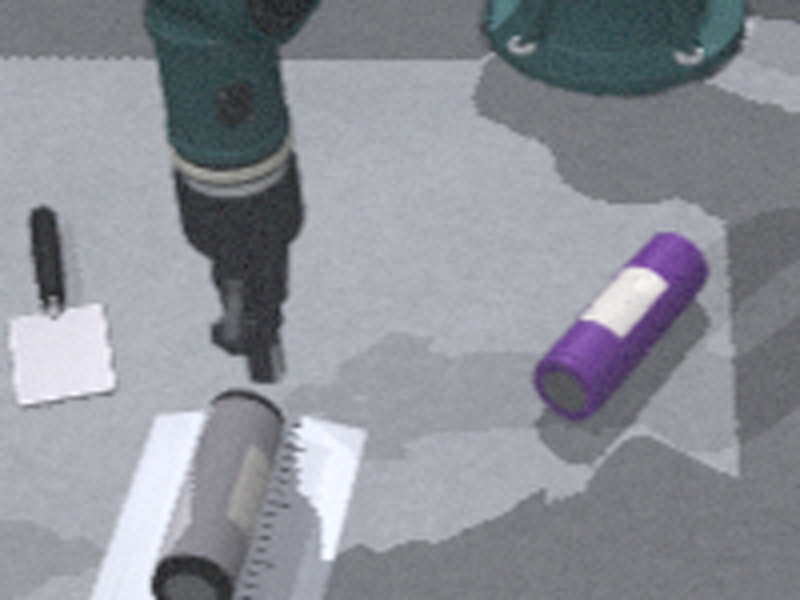

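View pics/l_w.png

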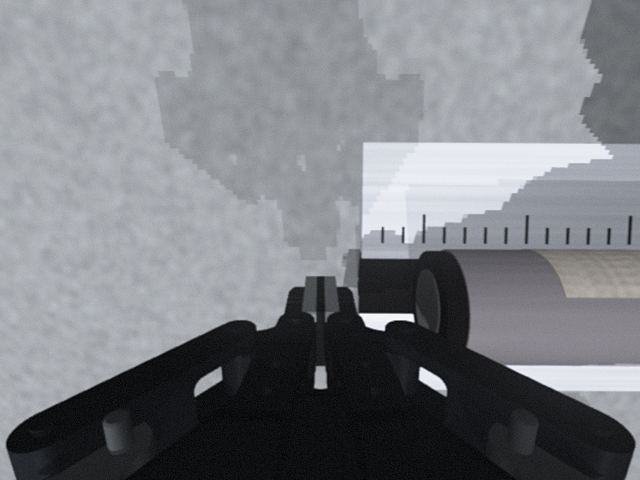

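```bash
python3 - <<'E'
from h import *
np.set_printoptions(precision=1,suppress=True)
s=arm.snapshot("scene")
R=np.array(s["attitude"]);K=np.array(s["K"]);e=np.array(s["eye"])
for x,y in [(268,380),(230,350),(215,340),(245,350)]:
    d=R@np.linalg.solve(K,[180+x/4,120+y/4,1.])
    for Y in (-188,-177,-166): print((x,y),Y,e+d*(Y-e[1])/d[1])
s=arm.snapshot("wrist"); print(s["eye"])
R=np.array(s["attitude"]);K=np.array(s["K"]);e=np.array(s["eye"])
for u,v in [(357,315),(390,325),(400,345),(360,290)]:
    d=R@np.linalg.solve(K,[u,v,1.])
    for Y in (-177,-166): print((u,v),Y,e+d*(Y-e[1])/d[1])
E
```

```text
(268, 380) -188 [ 431.  -188.   -18.1]
(268, 380) -177 [ 464.6 -177.    13.9]
(268, 380) -166 [ 498.1 -166.    45.9]
(230, 350) -188 [ 497.7 -188.    69.1]
(230, 350) -177 [ 529.3 -177.    98.5]
(230, 350) -166 [ 560.8 -166.   127.8]
(215, 340) -188 [ 522.1 -188.    99.2]
(215, 340) -177 [ 552.9 -177.   127.6]
(215, 340) -166 [ 583.6 -166.   156. ]
(245, 350) -188 [ 468.9 -188.    43.3]
(245, 350) -177 [ 501.3 -177.    73.4]
(245, 350) -166 [ 533.7 -166.   103.5]
[ 469.9 -111.2  168.7]
(357, 315) -177 [ 485.7 -177.    46.7]
(357, 315) -166 [ 483.1 -166.    67.1]
(390, 325) -177 [ 497.6 -177.    54.4]
(390, 325) -166 [ 493.  -166.    73.5]
(400, 345) -177 [ 498.3 -177.    67.7]
(400, 345) -166 [ 493.6 -166.    84.6]
(360, 290) -177 [ 489.8 -177.    22.2]
(360, 290) -166 [ 486.5 -166.    46.7]
```

The knuckles sit at z≳70, above the sleeve top (56), so only the fingertips will touch. I push the end along the V.

```bash
python3 -m creep '[1,-0.1,0.5,0,0,0,0,1,0,0.6,0,0,0,0,1,0,0.6,0,0,0,0,1,0,0.5,0,0,0,0,1,0,0.4,0,0,0,0,1,0,0.3,0,0,0,0,1,0,0.2,0,0,0,0,1,0,0.2,0,0,0,0,1,0,0.2,0,0,0,0,1,0,0.2,0,0,0,0,1,0,0.3,0,0,0,0,1,0,0.4,0,0,0,0,1,0,0.4,0,0,0,0,1,0,0.4,0,0,0,0]'; python3 - <<'E'
from h import *
s=arm.snapshot("scene"); crop(s,180,120,380,270,4,"m_s.png")
E
```

```text
clock: 17.42
eef_pos: [521.6, -179.0, 24.2]
orientation: [[-0.011, 1.0, -0.001], [1.0, 0.011, -0.0], [-0.0, -0.001, -1.0]]
force: [-4.0, 0.0, 2.3]
finger_gap: 0.003
```

View pics/m_s.png

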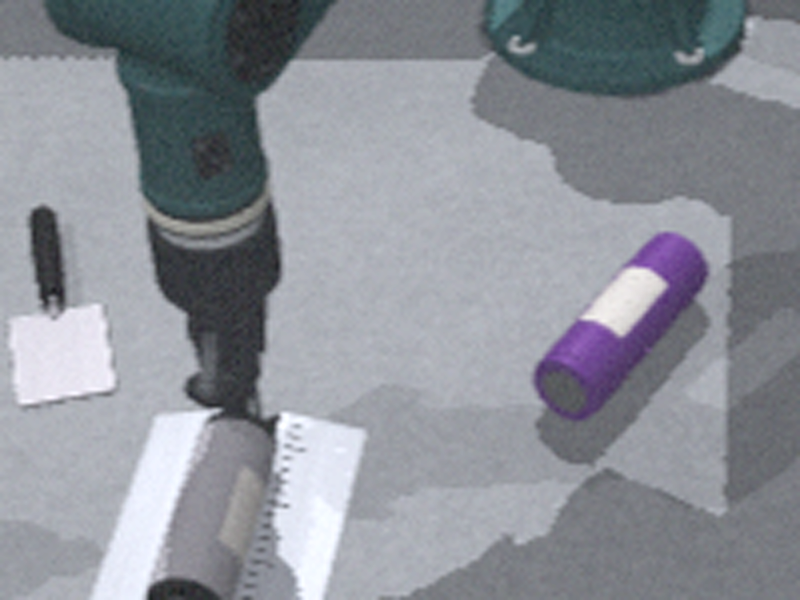

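Sliding at about 4 N. I measure the remaining gap.

```bash
python3 - <<'E'
from h import *
s=arm.snapshot("scene"); crop(s,180,180,330,310,5,"n_s.png")
E
```

```text
(no output)
```

View pics/n_s.png

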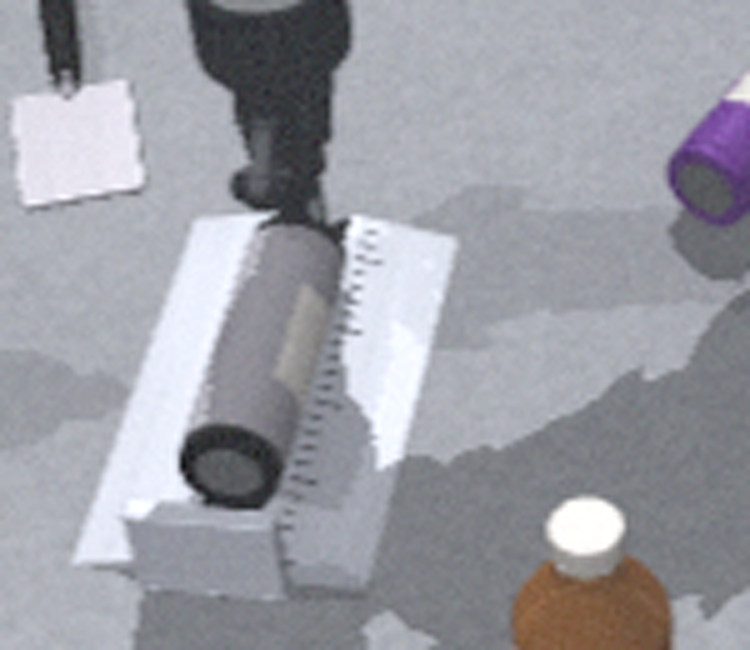

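```bash
python3 -m creep '[1,0,0.4,0,0,0,0,1,0,0.4,0,0,0,0,1,0,0.4,0,0,0,0,1,0,0.4,0,0,0,0,1,0,0.4,0,0,0,0,1,0,0.3,0,0,0,0]'; python3 - <<'E'
from h import *
s=arm.snapshot("scene"); crop(s,180,180,330,310,5,"o_s.png")
print(ray(s,180+230/5,180+470/5,31), "prev far end")
s=arm.snapshot("top"); crop(s,335,95,535,295,3,"o_t.png")
E
```

```text
clock: 18.27
eef_pos: [545.2, -178.6, 24.2]
orientation: [[-0.011, 1.0, -0.0], [1.0, 0.011, 0.0], [0.0, -0.0, -1.0]]
force: [-3.7, -0.6, 0.5]
finger_gap: 0.0
[ 686.62869541 -175.90970534   31.        ] prev far end
```

View pics/o_s.png

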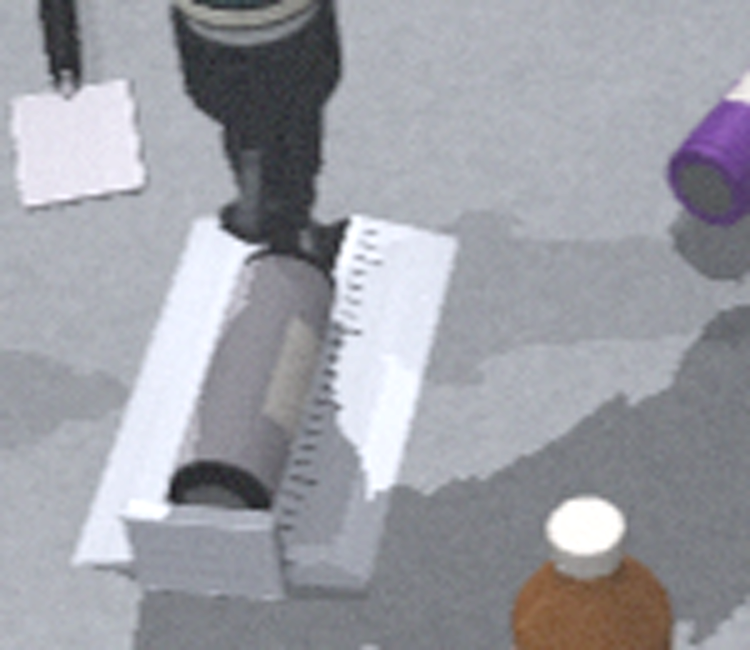

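View pics/o_t.png

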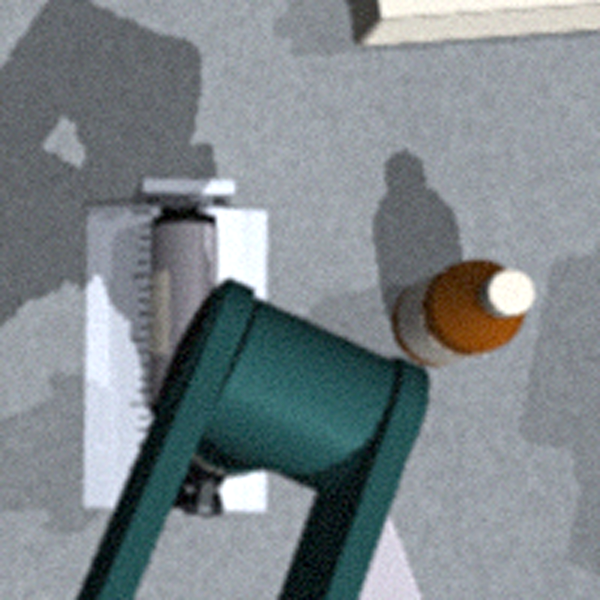

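About 12–14 mm remains by both views. I close slowly, watching the force.

```bash
python3 -m creep '[1,0,0.3,0,0,0,0,1,0,0.3,0,0,0,0,1,0,0.2,0,0,0,0,1,0,0.1,0,0,0,0,1,0,0.1,0,0,0,0]'; python3 -m creep '[1,0,0.1,0,0,0,0]';python3 -m creep '[1,0,0.1,0,0,0,0]'
```

```text
clock: 19.0
eef_pos: [554.9, -178.5, 24.3]
orientation: [[-0.011, 1.0, -0.0], [1.0, 0.011, 0.0], [0.0, -0.0, -1.0]]
force: [-3.6, 0.4, 0.0]
finger_gap: -0.001
clock: 19.12
eef_pos: [555.9, -178.5, 24.3]
orientation: [[-0.011, 1.0, -0.0], [1.0, 0.011, 0.0], [0.0, -0.0, -1.0]]
force: [-2.9, -0.2, 0.2]
finger_gap: -0.001
clock: 19.25
eef_pos: [556.9, -178.5, 24.3]
orientation: [[-0.011, 1.0, -0.0], [1.0, 0.011, -0.0], [-0.0, -0.0, -1.0]]
force: [-3.4, -0.8, -0.7]
finger_gap: -0.001
```

```bash
python3 -m creep '[1,0,0.1,0,0,0,0]' | sed -n '1,2p;4p'; python3 -m creep '[1,0,0.1,0,0,0,0]'| sed -n '1,2p;4p';python3 - <<'E'
from h import *
s=arm.snapshot("top"); crop(s,355,135,435,195,8,"p_t.png")
E
```

```text
clock: 19.38
eef_pos: [558.0, -178.5, 24.3]
force: [-3.1, -0.1, -0.6]
clock: 19.5
eef_pos: [559.0, -178.5, 24.3]
force: [-3.1, -1.1, -0.4]
```

View pics/p_t.png

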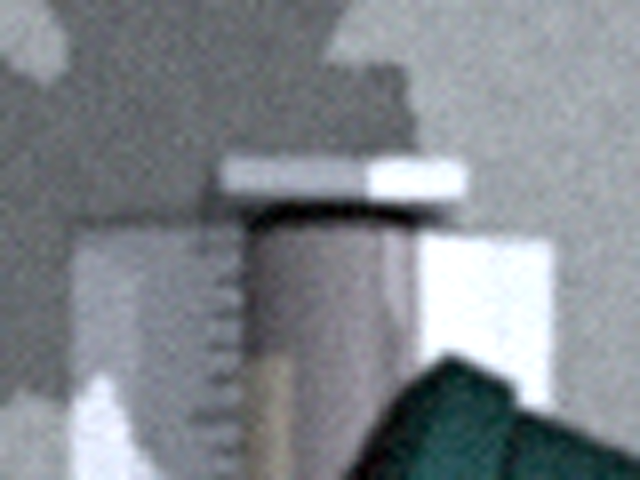

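The cap end is almost at the plate, at crop row 205 against the plate edge at 195. The force is unchanged, so I continue in 1 mm steps.

```bash
python3 -m creep '[1,0,0.1,0,0,0,0]' | sed -n '1,2p;4p'; python3 -m creep '[1,0,0.1,0,0,0,0]'| sed -n '2p;4p'
```

```text
clock: 19.68
eef_pos: [559.9, -178.5, 24.3]
force: [-4.0, -0.7, -0.8]
eef_pos: [560.3, -178.5, 24.2]
force: [-6.7, 0.4, 1.1]
```

```bash
python3 -m creep '[1,0,0.05,0,0,0,0]' | sed -n '1,2p;4p'; python3 -m creep '[1,0,0.05,0,0,0,0]'| sed -n '2p;4p'
```

```text
clock: 19.92
eef_pos: [560.2, -178.4, 24.2]
force: [-7.7, -0.3, 2.1]
eef_pos: [560.2, -178.5, 24.2]
force: [-9.0, -0.0, 3.2]
```

The TCP has stopped at 560.2 while the force climbs from 3 to 9 N, so the sleeve is against the stop. I back off straight, then rise and clear the view.

```bash
python3 -m creep '[1,0,-0.3,0,0,0,0,1,0,-1,0,0,0,0,1,0,-3,0,0,0,0,1,0,-4,0,0,0,0,1,0,-2,-4,0,0,0,1,0,-2,-5,0,0,0,1,0,-3,-4,0,0,0,1,2,-3,0,0,0,0,1,5,0,0,0,0,0,1,5,0,0,0,0,0,1,0,0,0,0,0,0,1,0,0,0,0,0,0]'; python3 - <<'E'
from h import *
np.set_printoptions(precision=1,suppress=True)
s=arm.snapshot("top"); crop(s,335,95,535,295,3,"q_t.png")
s=arm.snapshot("scene"); crop(s,180,180,330,310,5,"q_s.png"); cv2.imwrite("pics/q_full.png",s["image"][:,:,::-1])
E
```

```text
clock: 21.55
eef_pos: [377.9, -60.8, 154.7]
orientation: [[-0.012, 1.0, 0.002], [1.0, 0.012, -0.001], [-0.001, 0.002, -1.0]]
force: [0.1, 0.3, 0.2]
finger_gap: -0.001
```

View pics/q_t.png

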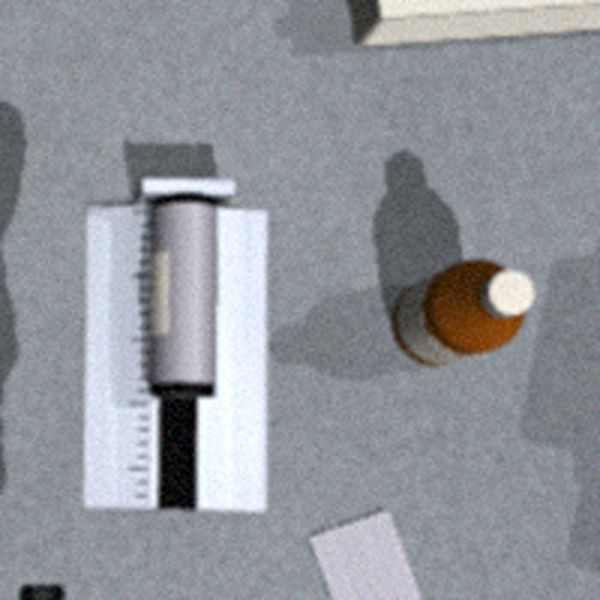

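View pics/q_s.png

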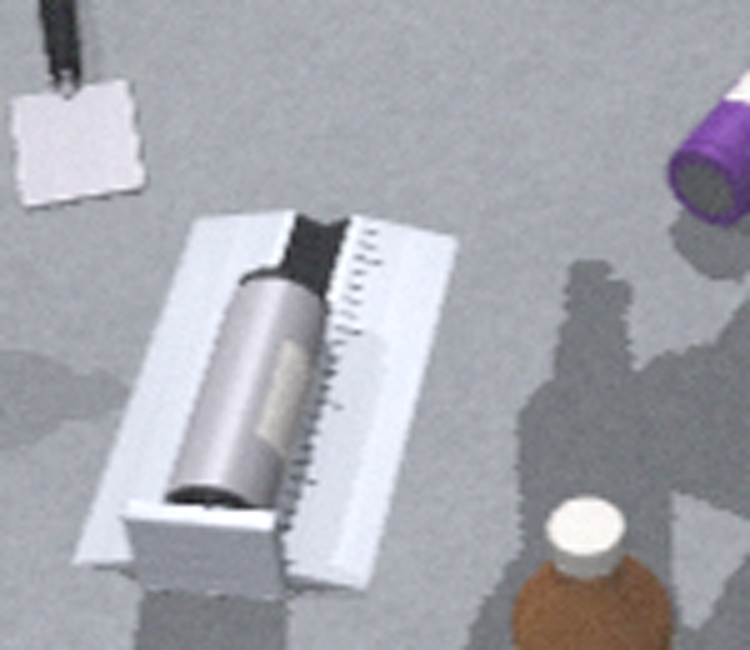

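View pics/q_full.png

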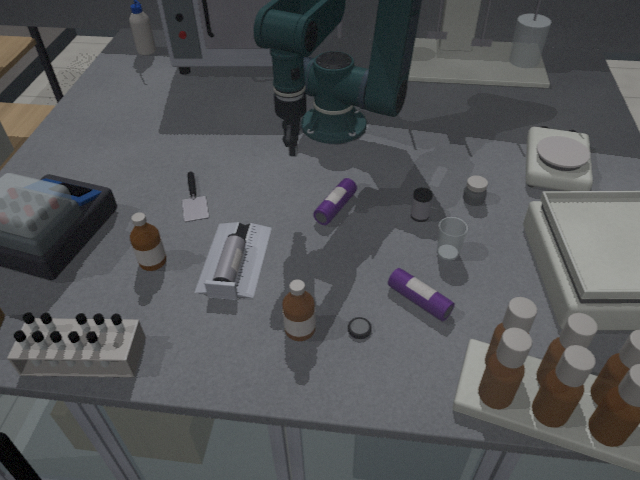

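```bash
python3 - <<'E'
from h import *
np.set_printoptions(precision=1,suppress=True)
s=arm.snapshot("top")
c=lambda x,y,z:ray(s,335+(x-1)/3,95+(y-1)/3,z)
for q in [(184,194,31),(182,394,31),(150,290,31),(217,290,31)]: print(q,c(*q))
print(arm.job_done())
E
```

```text
(184, 194, 31) [ 729.  -176.7   31. ]
(182, 394, 31) [ 575.6 -177.2   31. ]
(150, 290, 31) [ 654.1 -151.9   31. ]
(217, 290, 31) [ 655.6 -202.7   31. ]
the job is handed in; nothing more can be done
None
```

The sleeve is lying in the V of the cradle with its end against the stop plate, and the job is handed in at about 22 s of the 54 s allowed. The fingertips of the open gripper rolled it across the bench and over the ramp crest. The highest push force I read during this was about 5 N, on the ramp. The shut fingertips then slid it along the V at 3–4 N.

**Contact with the stop:** the tool stopped moving while the push force climbed from 3 to 9 N, and I then backed off.

**Position after backing off:** the near end measured x≈575.6, against about 574 expected, and the axis y≈-177, on the V's middle line. In the top view the far end came out at x≈729, about 5 mm past the plate face. The plate hides that edge, so I relied on the force and the near end instead.

**Other things on the bench:** the bystanders and the purple tubes look unmoved in the last pictures, judged by eye only. The arm is clear and its force reading is zero.

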